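Close and lock the drive cover

TASK

The access cover of the grey conveyor drive housing has been left standing ajar. With the fingertips, push the cover down until it is fully shut, then set a fingertip in the slot of its blue quarter-turn fastener and turn it clockwise to its stop so that the slot points to the green marks and the cover is locked. Do not pull the cover farther open, and leave the snack cups and the tape roll where they stand.

Things in the scene. Friction and masses are not known exactly. Their poses are not given: they have to be found in the camera images.
- unit: Fixed grey sheet-steel drive housing, an open-topped box 240 (x) x 220 (y) x 90 mm high, bolted to the table, a motor lying along its +x side. Origin at the centre of its underside, z up. Yaw and position vary. Its cover is hinged along the top of the +x side: the hinge line runs along the housing's y through the point (110, 0, 90) mm of this frame
- cover (a joint): Opening angle of the cover in rad: 0 is fully shut (level, its top face 94 mm above the table), larger is farther open, with the edge on the housing's -x side raised; it starts between 0.4 and 0.6. The cover is an aluminium plate 228 x 216 x 4 mm, about 0.45 kg; its hinge is stiff, it stays where it is left and needs only a few newtons on the free edge to push it down; it has no spring
- fastener (a joint): Turn of the fastener in rad: 0 is unlocked (slot parallel to the hinge line, pointing at the red marks on the cover), pi/2 = 1.57 is locked, at a hard stop (slot at right angles to the hinge line, pointing at the green marks). It grows clockwise as seen from above; starts between 0 and 0.3. Friction only, about 0.12 N m, so it stays where it is left. Turned while the cover is open, its tongue would foul the housing
- push_pad (a point): Centre of the top face of the black rubber push pad, 32 x 90 mm, on the cover's free edge, 205 mm from the hinge line. Moves with the cover; axes are the cover's: x from the pad to the hinge, y along the hinge, z out of the cover's top face (the pad's top face is 7 mm above the cover's underside, which is the plane of the hinge line)
- slot_center (a point): Point on the fastener's axis, on the yellow floor of its slot. The fastener is a blue disc of 104 mm diameter on the middle of the cover, its axis 100 mm from the hinge line; the slot runs right across it, 36 mm wide, 16 mm deep, open at both ends and above, with straight walls. When the cover is shut the slot floor is 98 mm and the disc's top 114 mm above the table. Axes turn with the fastener: y along the slot, x across it, z out of the cover
- cup_a: Blue snack cup with a tan top, 72 mm across and 112 mm high, loose, bystander. Origin at the centre of its underside
- cup_b: A second such cup, bystander. Origin at the centre of its underside
- tape: Brown roll of tape lying flat, 90 mm outside diameter, 48 mm high, loose, bystander. Origin at the centre of its underside

How it is judged:
By the outcome, as a careful person would: the job done as asked, in the order asked, and still so for the second after the job is handed in, with the robot touching nothing.
It also fails if it takes over 48 s, if anything falls off the work surface, if the arm or the gripper's body presses on something with over 40 N, if the wrist force passes 120 N, or if a joint passes its speed limit or range.

ROBOT

A 6-joint arm with a two-finger parallel gripper is mounted at the origin on the work surface. World frame = base frame: x ahead of the robot, y to its left, z up, the work surface at z = 0. Lengths are in m, angles in rad, forces in N, time in s.
With the tool pointing down it reaches from about 0.275 to 0.725 m from the base axis. Payload 5.6 kg.
Tool frame: the origin (TCP) lies midway between the tips of the shut fingers; the grasp point (between the pads) lies 19 mm behind it; z points along the fingers, y is the line along which they close (so a half turn about z gives the same grasp; the last joint's range is limited). The gripper opens to 85 mm and grips with 20 to 120 N. Pads are 22 mm wide; open, the fingers measure 114 mm over their backs; the gripper's body (76 mm by 85 mm) begins 54 mm behind the grasp point. The pads swing forward as they close: fully open they stand 13 mm farther back than shut.
Start: joints at [-1.027, 0.255, 0.108, 0, -1.424, -0.285], TCP at [0.141, -0.532, 0.231] pointing down, gripper open.
Joint ranges: [-2.95, 2.95], [-1.21, 1.97], [-1.09, 1.5], [-2.87, 1.71], [-2.94, -0.07], [-3.05, 3.05]. Speed limits (rad/s): [2.57, 2.57, 3.14, 3.14, 3.14, 3.14].

INTERFACE

Orientations are given as [roll, pitch, yaw] about the fixed x, y, z axes, in that order (R = Rz(yaw) Ry(pitch) Rx(roll)).
In Python, from cell import state, read_camera, calibration, finish_job gives the robot as it stands. The module is installed in compiled form; this text tells all that it offers.
- The arm moves only by the tool arm_command, never from a script. Its argument "targets" is text: rows parted by semicolons, each of 5 numbers parted by spaces: the shift along the tool's x, y, z in m, then the turn about the tool's z in rad, then the gripper command: -1 is shut, 1 is fully open, values between are in proportion. In form: dx dy dz roll fingers; .... A call has 1 to 12 rows; each row shifts and turns the commanded pose from where the row before left it, along the tool's axes as they then stand; what a row does not reach is not made up. A row lasts 1/12 s, in which the tool goes at most 41.7 mm and 7.16 degrees, less where a joint would pass 70% of its speed; a pose out of reach is approached as far as the arm can. A call is refused whole if a number of a shift passes 0.0417 or a number of a turn 0.125, either way. A call with a gripper value outside its range is refused whole. The fingers move at their own pace and stop on an object; "newtons" is the grip in N (left out, the last holds). Time passes only in rows, so rows that do not move let the fingers close. It gives the time, the measured TCP pose, the force, the opening and the grip force at its end, in the units of the state.
- state(): the state, without advancing time (a new reading comes with each control period).
- read_camera(name): name is "scene" or "side" or "wrist"; returns (picture, depth): 420x560x3 uint8, blue, green, red; 420x560 float32, m along the optical axis (not along the pixel's ray), 0 where there is no reading.
- calibration(name): a dict with "intrinsics" (3x3 intrinsics, pixels), "rvec" (rotation vector, rad) and "tvec" (3), from world to camera coordinates, as OpenCV has them; the wrist camera has in their place "mount" (4x4, takes a point from camera to tool coordinates, whose origin is the TCP and whose axes are the flange's). Camera axes: x right, y down, z forward; pixel columns grow to the right and rows downward; lengths in m; the calibration is good to about 2 mm. A picture is of the moment at which its call begins: read the wrist's pose just before it. calibration takes no time and is no camera call.
- finish_job(): hands the job in; it is judged then, once.
The state is a dict: "time": time; "joints": joint angles; "qvel": joint speeds; "joint_torque": joint torques, N m; "position": TCP position; "orientation": TCP orientation; "wrist_force": force on the tool from outside, world axes, zero at the start; "ft_torque": the same for the moment, N m; "width": finger opening in m; "finger_force": force on a finger pad.
Only numpy, scipy, OpenCV 4.12 (cv2) and the standard library are available. Lean on these libraries where they do the work, as an engineer would, in place of code of your own. Each camera call takes 0.05 s, during which the arm holds its last target. There are 200 camera calls.

## Working session

There is one attempt and no reset: what is moved stays moved. The work goes in short steps, Python scripts to look and compute and a tool call to move; the robot and the scene stay as the last step left them, time stands still between calls to the robot, and variables do not carry over. Pictures are saved under pics/ and viewed, at most 10 in all, crops included, and the job is handed in when it is done.

Besides the shell and the picture viewer there is one more tool, called after ">>>" in YAML: its name, and indented under it one key for each argument. arm_command: Moves the arm, as the interface text tells. Its arguments: {"type":"object","properties":{"targets":{"type":"string"},"newtons":{"type":"number"}},"required":["targets"]}

```bash
mkdir -p pics; cat > h.py <<'E'
import numpy as np, cv2
from cell import state, read_camera, calibration, finish_job
def look(name):
    s=state(); im,d=read_camera(name); c=calibration(name); K=np.array(c["intrinsics"])
    if "mount" in c:
        r,p,y=s["orientation"]
        Rx=cv2.Rodrigues(np.array([r,0,0.]))[0];Ry=cv2.Rodrigues(np.array([0,p,0.]))[0];Rz=cv2.Rodrigues(np.array([0,0,y]))[0]
        T=np.eye(4);T[:3,:3]=Rz@Ry@Rx;T[:3,3]=s["position"];T=T@np.array(c["mount"])
    else:
        R=cv2.Rodrigues(np.array(c["rvec"],float))[0]; t=np.array(c["tvec"],float).ravel()
        T=np.eye(4);T[:3,:3]=R.T;T[:3,3]=-R.T@t
    v,u=np.mgrid[:d.shape[0],:d.shape[1]]
    P=np.stack([(u-K[0,2])/K[0,0]*d,(v-K[1,2])/K[1,1]*d,d],-1)
    W=P@T[:3,:3].T+T[:3,3]; W[d==0]=np.nan
    return im,W
E
python3 - <<'E'
from h import *
print(state())
for n in("scene","side"):
    im,W=look(n); cv2.imwrite(f"pics/{n}0.png",im); np.save(f"{n}0.npy",W)
E
```

```text
{'time': 0.0, 'joints': array([-1.02740050e+00,  2.55762921e-01,  1.07017771e-01, -4.86725409e-04,
       -1.42390681e+00, -2.84628230e-01]), 'qvel': array([-0.00118119, -0.00031738, -0.0003013 , -0.00084915, -0.00024222,
       -0.00011234]), 'joint_torque': array([-2.06311393e-04, -3.86629379e+01,  2.37935865e+01,  5.36510959e+00,
       -6.09586219e-03, -2.28058400e-05]), 'position': array([ 0.14068947, -0.53119079,  0.23039081]), 'orientation': array([ 3.13967650e+00, -5.90840243e-05, -2.88289668e+00]), 'wrist_force': array([-0.60410281, -0.25363915, -0.921203  ]), 'ft_torque': array([-0.03536174,  0.00582151,  0.00127181]), 'finger_force': 0.0, 'width': 0.08554942332305944}
```

View pics/scene0.png

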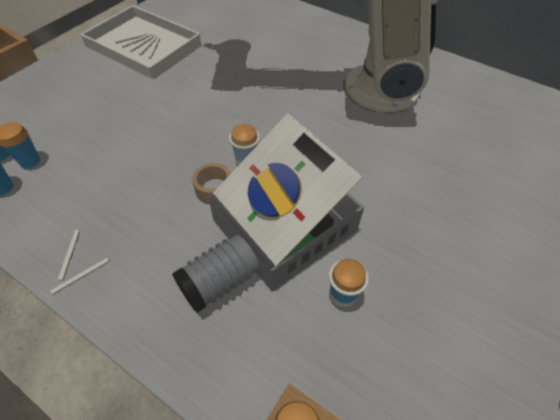

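View pics/side0.png

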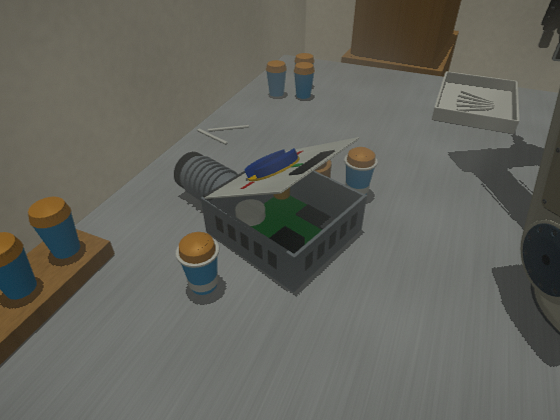

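The scene view shows the cover raised, with the pad at about (315,152), the disc at (273,188), hinge edge corners (214,193) and (280,262), and free edge corners (290,117) and (359,178). Next I'll measure these in world coordinates.

```bash
python3 - <<'E'
from h import *
np.set_printoptions(precision=4,suppress=True)
W=np.load("scene0.npy"); im=cv2.imread("pics/scene0.png")
for n,(u,v) in dict(c1=(290,121),c2=(355,178),h1=(218,194),h2=(279,257),pad=(315,152),disc=(273,188),cupA=(349,275),cupB=(244,135),tape=(200,185)).items(): print(n,W[v,u])
# cover plane: light pixels in cover polygon
m=np.zeros(im.shape[:2],np.uint8); cv2.fillPoly(m,[np.array([[290,121],[355,178],[279,256],[219,194]])],1)
hsv=cv2.cvtColor(im,cv2.COLOR_BGR2HSV)
P=W[(m>0)&(hsv[...,1]<60)&(hsv[...,2]>120)]; P=P[~np.isnan(P).any(1)]
c=P.mean(0); n=np.linalg.svd(P-c)[2][2]; n*=np.sign(n[2])
print("plane",c,n,"angle",np.arccos(n[2]),"dir",np.arctan2(n[1],n[0]),"resid",np.abs((P-c)@n).mean())
hx=-n; 
# hinge line: top face pts z: intersection of underside plane (top-4mm) with z=.09
print("yaw-ish unit x dir (to hinge) deg",np.degrees(np.arctan2(-n[1],-n[0])), np.degrees(np.arctan2(n[1],n[0])))
# pad dark and disc centre
def cent(mask):
    k,l,s,ce=cv2.connectedComponentsWithStats((mask&m.astype(bool)).astype(np.uint8)); i=1+np.argmax(s[1:,4]); return ce[i],s[i],np.nanmean(W[l==i],0)
print("pad",cent(hsv[...,2]<60)); 
b=(hsv[...,0]>100)&(hsv[...,0]<135)&(hsv[...,1]>120); y=(hsv[...,0]>15)&(hsv[...,0]<35)&(hsv[...,1]>120)
print("disc",cent(b|y)); print("yel",cent(y))
d=n.copy();d[2]=0;d/=np.linalg.norm(d) # n tilts toward hinge when open
t=np.array([d[0]*n[2],d[1]*n[2],-np.linalg.norm(n[:2])])
q=c-n*.004; h=q+t*((q[2]-.09)/-t[2]); print("hinge pt",h,"d",d)
E
```

```text
c1 [ 0.4778 -0.0239  0.2037]
c2 [0.5364 0.1551 0.2023]
h1 [ 0.6484 -0.0867  0.0984]
h2 [0.7018 0.1021 0.1025]
pad [0.5193 0.0606 0.1993]
disc [0.6039 0.0212 0.1485]
cupA [0.6661 0.2277 0.1115]
cupB [ 0.4892 -0.1385  0.1119]
tape [ 0.6019 -0.1929  0.0079]
plane [0.5943 0.0471 0.1525] [ 0.4768 -0.1538  0.8654] angle 0.5248072782119994 dir -0.31206979732141404 resid 0.0010423763947158208
yaw-ish unit x dir (to hinge) deg 162.11971769998 -17.880282300020028
pad (array([312.7257, 150.4476]), array([295, 134,  38,  32, 525], dtype=int32), array([0.518 , 0.0543, 0.1991]))
disc (array([275.021 , 192.6247]), array([257, 169,  39,  47, 762], dtype=int32), array([0.6092, 0.0294, 0.1458]))
yel (array([275.021 , 192.6247]), array([257, 169,  39,  47, 762], dtype=int32), array([0.6092, 0.0294, 0.1458]))
hinge pt [0.6895 0.0164 0.09  ] d [ 0.9517 -0.307   0.    ]
```

>>> arm_command:
  targets: "-0.0258 0.0236 -0.002 0 -1;-0.0258 0.0236 -0.002 0 -1;-0.0258 0.0236 -0.002 0 -1;-0.0258 0.0236 -0.002 0 -1;-0.0258 0.0236 -0.002 0 -1;-0.0258 0.0236 -0.002 0 -1;-0.0258 0.0236 -0.002 0 -1;-0.0258 0.0236 -0.002 0 -1;-0.0258 0.0236 -0.002 0 -1;-0.0258 0.0236 -0.002 0 -1"
  newtons: 30

```text
time: 0.93
position: [0.3301, -0.2358, 0.2512]
orientation: [3.141, -0.0, -2.883]
wrist_force: [0.7, -0.8, 0.2]
width: -0.0003
finger_force: 0.0
```

>>> arm_command:
  targets: "-0.0258 0.0236 -0.002 0 -1;-0.0258 0.0236 -0.002 0 -1;-0.0258 0.0236 -0.002 0 -1;-0.0258 0.0236 -0.002 0 -1;-0.0258 0.0236 -0.002 0 -1;-0.0258 0.0236 -0.002 0 -1;-0.0258 0.0236 -0.002 0 -1;-0.0258 0.0236 -0.002 0 -1;-0.0258 0.0236 -0.002 0 -1;-0.0258 0.0236 -0.002 0 -1;0 0 0 0 -1;0 0 0 0 -1"

```text
time: 1.93
position: [0.5191, 0.0581, 0.27]
orientation: [-3.142, -0.002, -2.881]
wrist_force: [0.2, -0.4, 0.3]
width: -0.0002
finger_force: 0.0
```

```bash
python3 - <<'E'
from h import *
np.set_printoptions(precision=4,suppress=True)
s=state();print(s["joints"],s["position"],s["orientation"],s["width"],s["time"],s["wrist_force"])
E
```

```text
[ 0.4113  0.1933  0.1257 -0.0004 -1.5056 -1.7211] [0.5191 0.0581 0.27  ] [-3.1416 -0.0024 -2.8806] -0.00015815028937181738 1.9333 [ 0.1786 -0.4082  0.3211]
```

>>> arm_command:
  targets: "0 0 0 -0.1223 -1;0 0 0 -0.1223 -1;0 0 0 -0.1223 -1;0 0 0 -0.1223 -1;0 0 0 -0.1223 -1;0 0 0 -0.1223 -1;0 0 0 -0.1223 -1;0 0 0 -0.1223 -1;0 0 0 -0.1223 -1;0 0 0 -0.1223 -1;0 0 0 -0.1223 -1"

```text
time: 2.85
position: [0.5182, 0.0557, 0.2714]
orientation: [3.141, -0.0, -1.532]
wrist_force: [0.5, -0.1, -0.7]
width: 0.0001
finger_force: 0.0
```

>>> arm_command:
  targets: "0 0 0 -0.1223 -1;0 0 0 -0.1223 -1;0 0 0 -0.1223 -1;0 0 0 -0.1223 -1;0 0 0 -0.1223 -1;0 0 0 -0.1223 -1;0 0 0 -0.1223 -1;0 0 0 -0.1223 -1;0 0 0 -0.1223 -1;0 0 0 -0.1223 -1;0 0 0 0 -1;0 0 0 0 -1"

```text
time: 3.85
position: [0.5184, 0.056, 0.2714]
orientation: [3.142, 0.0, -0.319]
wrist_force: [-0.7, -1.5, 0.2]
width: 0.0001
finger_force: 0.0
```

```bash
python3 - <<'E'
from h import *
np.set_printoptions(precision=4,suppress=True)
s=state();print(s["joints"],s["position"],s["orientation"],s["width"],s["time"],s["wrist_force"])
im,W=look("wrist"); cv2.imwrite("pics/w1.png",im)
E
```

```text
[ 0.4081  0.1895  0.1243 -0.     -1.5057  0.8437] [0.5184 0.056  0.2714] [ 3.1416  0.0001 -0.319 ] 0.00012328037443370848 3.85 [-0.666  -1.4937  0.1899]
```

View pics/w1.png

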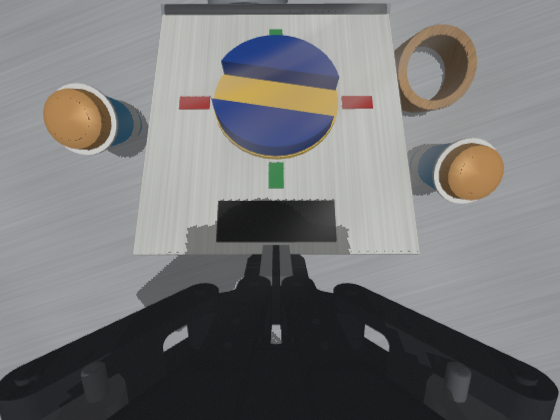

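The wrist view shows the tool aligned with the cover. The pad is centred at (276,220), and the slot is turned about 7° clockwise from the red marks. Now I'll press the pad down along its arc.

>>> arm_command:
  targets: "0 0 0.0166 0 -1;0 0 0.0166 0 -1;0 0 0.0166 0 -1;0 0 0.012 0 -1;0 0 0.0046 0 -1;-0.0018 0 0.0048 0 -1;-0.0018 0 0.0048 0 -1;-0.0018 0 0.0048 0 -1;-0.0018 0 0.0048 0 -1;-0.0018 0 0.0048 0 -1;-0.0018 0 0.0048 0 -1"

```text
time: 4.82
position: [0.5084, 0.0602, 0.1759]
orientation: [-3.141, -0.0, -0.315]
wrist_force: [-0.4, 0.7, 1.7]
width: 0.0002
finger_force: 1.1
```

>>> arm_command:
  targets: "-0.0019 0 0.0048 0 -1;-0.0019 0 0.0048 0 -1;-0.0019 0 0.0048 0 -1;-0.0019 0 0.0048 0 -1;-0.0015 0 0.005 0 -1;-0.0015 0 0.005 0 -1;-0.0015 0 0.005 0 -1;-0.0015 0 0.005 0 -1;-0.001 0 0.005 0 -1;-0.001 0 0.005 0 -1;-0.001 0 0.005 0 -1;-0.001 0 0.005 0 -1"

```text
time: 5.82
position: [0.4918, 0.0654, 0.1164]
orientation: [3.141, -0.0, -0.314]
wrist_force: [2.3, 0.2, 2.6]
width: -0.0001
finger_force: 1.0
```

>>> arm_command:
  targets: "-0.0004 0 0.004 0 -1;-0.0004 0 0.004 0 -1;-0.0004 0 0.003 0 -1;-0.0002 0 0.003 0 -1;-0.0002 0 0.003 0 -1;0 0 0.002 0 -1;0 0 0 0 -1"

```text
time: 6.4
position: [0.4897, 0.0658, 0.0972]
orientation: [3.141, 0.001, -0.315]
wrist_force: [0.1, 0.4, -1.6]
width: -0.0002
finger_force: 0.0
```

>>> arm_command:
  targets: "0 0 0.001 0 -1;0 0 0.001 0 -1;0 0 0.001 0 -1;0 0 0 0 -1"

```text
time: 6.73
position: [0.4898, 0.0659, 0.0969]
orientation: [3.141, -0.0, -0.314]
wrist_force: [-8.5, 1.0, 18.6]
width: 0.0
finger_force: 9.0
```

>>> arm_command:
  targets: "0 0 0.001 0 -1;0 0 -0.005 0 -1;0 0 -0.02 0 -1;0 0 -0.03 0 -1;0 0 -0.03 0 -1;0 0 -0.025 0 -1;0 0 -0.01 0 -1;0 0 0 0 -1;0 0 0 0 -1"

```text
time: 7.48
position: [0.4899, 0.0662, 0.2134]
orientation: [-3.141, 0.001, -0.315]
wrist_force: [-0.4, 0.0, -0.5]
width: -0.0001
finger_force: 0.0
```

```bash
python3 - <<'E'
from h import *
np.set_printoptions(precision=4,suppress=True)
s=state();print(s["joints"],s["position"],s["orientation"],s["time"],s["wrist_force"])
im,W=look("wrist"); cv2.imwrite("pics/w2.png",im)
hsv=cv2.cvtColor(im,cv2.COLOR_BGR2HSV)
def big(m):
    k,l,st,ce=cv2.connectedComponentsWithStats(m.astype(np.uint8)); i=1+np.argmax(st[1:,4]); return l==i
y=big((hsv[...,0]>12)&(hsv[...,0]<35)&(hsv[...,1]>100)&(W[...,2]>.085)&(W[...,2]<.11)); b=big((hsv[...,0]>100)&(hsv[...,0]<135)&(hsv[...,1]>120)&(W[...,2]>.107))
P=W[y]; c=P.mean(0); v=np.linalg.svd(P-c,full_matrices=False)[2][0]
print("yellow c",c,"n",y.sum(),"angle deg",np.degrees(np.arctan2(v[1],v[0]))%180)
(cx,cy),wh,a=cv2.minAreaRect(P[:,:2].astype(np.float32)*1000); print("rect",cx,cy,wh,a)
d=b|y; Q=W[d]; print("disc circle",cv2.minEnclosingCircle((Q[:,:2]*1000).astype(np.float32)), "topz",np.median(W[b][:,2]))
e=np.array([np.cos(s["orientation"][2]),np.sin(s["orientation"][2])])
g=(hsv[...,2]>110)&(hsv[...,1]<50)&(W[...,2]>.085)&(W[...,2]<.105); A=W[g]; co=np.linalg.lstsq(np.c_[A[:,:2]@e,A[:,:2]@[-e[1],e[0]],np.ones(len(A))],A[:,2],rcond=None)[0]; print("plane slopes",co,len(A))
E
```

```text
[ 0.4512  0.1516 -0.0678 -0.001  -1.3516  0.8051] [0.4899 0.0662 0.2134] [-3.1411  0.0009 -0.3147] 7.4833 [-0.4318  0.0106 -0.4914]
yellow c [0.5906 0.0321 0.0974] n 5661 angle deg 61.76923799352828
rect 589.9793701171875 31.095430374145508 (105.33028411865234, 34.295719146728516) 62.09696578979492
disc circle ((589.6292114257812, 31.268335342407227), 52.69368362426758) topz 0.11335804190975146
plane slopes [-0.0006 -0.001   0.0936] 40145
```

View pics/w2.png

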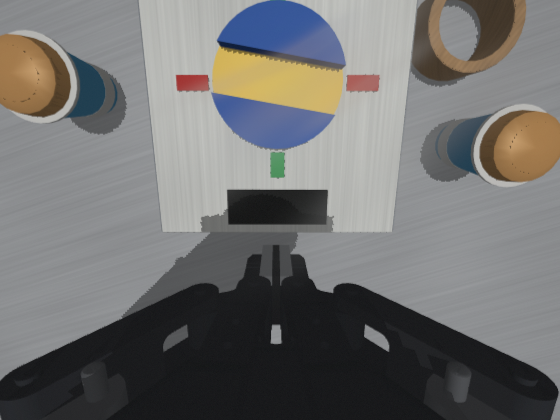

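The cover is level, the disc centre is at (0.590, 0.032) and the slot is at 62°. Next I move over it, open the fingers along the slot and align.

>>> arm_command:
  targets: "0.0265 0.0004 0 0 0.4;0.0265 0.0004 0 0 0.4;0.0265 0.0004 0 0 0.4;0.0263 0.0003 0 0 0.4;0 0 0.02 0.085 0.4;0 0 0.025 0.085 0.4;0 0 0.02 0 0.4;0 0 0.01 0 0.4;0 0 0 0 0.4;0 0 0 0 0.4"

```text
time: 8.37
position: [0.5901, 0.0316, 0.1385]
orientation: [3.14, 0.001, -0.484]
wrist_force: [0.5, -0.4, 0.8]
width: 0.0599
finger_force: 0.0
```

```bash
python3 - <<'E'
from h import *
np.set_printoptions(precision=4,suppress=True)
s=state();print(s["joints"],s["position"],s["orientation"],s["time"],s["width"],s["wrist_force"])
im,W=look("side"); cv2.imwrite("pics/s3.png",cv2.resize(im[100:260,170:410],None,fx=3,fy=3))
E
```

```text
[ 0.3181  0.3785  0.044   0.0005 -1.2381  0.7688] [0.5901 0.0316 0.1385] [ 3.14    0.0009 -0.4838] 8.3667 0.05986293980016604 [ 0.4727 -0.4243  0.804 ]
```

View pics/s3.png

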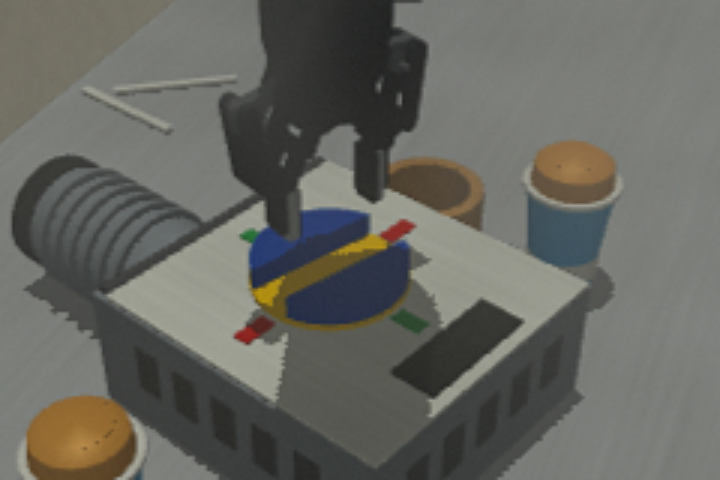

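The side crop shows the cover shut and the fingers above both ends of the slot, in line with it. I descend next.

>>> arm_command:
  targets: "0 0 0.01 0 0.4;0 0 0.006 0 0.4;0 0 0.005 0 0.4;0 0 0.005 0 0.4;0 0 0.005 0 0.4;0 0 0.004 0 0.4;0 0 0 0 0.4"

```text
time: 9.0
position: [0.5898, 0.0317, 0.1028]
orientation: [3.141, 0.001, -0.485]
wrist_force: [-0.2, -0.1, -0.1]
width: 0.0595
finger_force: 0.0
```

>>> arm_command:
  targets: "0 0 0.003 0 0.4;0 0 0.002 0 0.4;0 0 0.002 0 0.4;0 0 0 0 0.4"

```text
time: 9.33
position: [0.5902, 0.0318, 0.0965]
orientation: [3.141, 0.0, -0.485]
wrist_force: [-0.5, 0.0, 0.1]
width: 0.0597
finger_force: 0.0
```

>>> arm_command:
  targets: "0 0 0 0.08 0.4;0 0 0 0.08 0.4;0 0 0 0.08 0.4;0 0 0 0.08 0.4;0 0 0 0.08 0.4;0 0 0 0.08 0.4;0 0 0 0 0.4"

```text
time: 9.92
position: [0.59, 0.0323, 0.0969]
orientation: [3.142, 0.001, -0.967]
wrist_force: [-1.4, 1.7, 1.0]
width: 0.0597
finger_force: 1.0
```

```bash
python3 - <<'E'
from h import *
np.set_printoptions(precision=4,suppress=True)
s=state();print(s["position"],s["orientation"],s["time"],s["width"],s["wrist_force"],s["ft_torque"])
E
```

```text
[0.59   0.0323 0.0969] [ 3.1416  0.0009 -0.967 ] 9.9167 0.05972667463378196 [-1.4077  1.6531  1.0249] [0.4296 0.5892 0.0152]
```

>>> arm_command:
  targets: "0 0 0 0.09 0.4;0 0 0 0.09 0.4;0 0 0 0.09 0.4;0 0 0 0.09 0.4;0 0 0 0.09 0.4;0 0 0 0.09 0.4;0 0 0 0.09 0.4;0 0 0 0.09 0.4;0 0 0 0.09 0.4;0 0 0 0.09 0.4;0 0 0 0 0.4"

```text
time: 10.83
position: [0.5903, 0.0322, 0.0969]
orientation: [3.141, 0.001, -1.865]
wrist_force: [0.2, 1.6, 0.2]
width: 0.0599
finger_force: 0.6
```

```bash
python3 - <<'E'
from h import *
np.set_printoptions(precision=4,suppress=True)
s=state();print(s["position"],s["orientation"],s["time"],s["width"],s["wrist_force"],s["ft_torque"])
E
```

```text
[0.5903 0.0322 0.0969] [ 3.1414  0.0005 -1.8651] 10.8333 0.05986223589095243 [0.1545 1.6188 0.2226] [0.3958 0.2593 0.0305]
```

Continuing in small steps until the stop.

>>> arm_command:
  targets: "0 0 0 0.04 0.4;0 0 0 0.04 0.4;0 0 0 0.03 0.4;0 0 0 0.03 0.4;0 0 0 0.02 0.4;0 0 0 0.02 0.4;0 0 0 0 0.4"

```text
time: 11.42
position: [0.5905, 0.0321, 0.0969]
orientation: [3.142, 0.001, -2.043]
wrist_force: [-0.5, 3.2, 0.3]
width: 0.0599
finger_force: 1.6
```

```bash
python3 - <<'E'
from h import *
np.set_printoptions(precision=4,suppress=True)
s=state();print(s["position"],s["orientation"],s["time"],s["width"],s["wrist_force"],s["ft_torque"],s["joint_torque"])
E
```

```text
[0.5905 0.0321 0.0969] [ 3.1415  0.0005 -2.0434] 11.4167 0.05989914254226208 [-0.4602  3.1681  0.3341] [ 1.1613  0.3881 -0.0301] [ -2.1212 -45.006   21.7814   5.9982   0.0138  -0.3113]
```

>>> arm_command:
  targets: "0 0 0 0.02 0.4;0 0 0 0.02 0.4;0 0 0 0.02 0.4;0 0 0 0 0.4"

```text
time: 11.75
position: [0.5905, 0.032, 0.0969]
orientation: [-3.142, 0.0, -2.105]
wrist_force: [-2.0, 4.7, 0.8]
width: 0.0598
finger_force: 7.5
```

```bash
python3 - <<'E'
from h import *
np.set_printoptions(precision=4,suppress=True)
s=state();print(s["position"],s["orientation"],s["time"],s["width"],s["wrist_force"],s["ft_torque"],s["joint_torque"])
E
```

```text
[0.5905 0.032  0.0969] [-3.1416  0.0003 -2.1047] 11.75 0.05977464310927428 [-2.0291  4.7241  0.8383] [1.6227 0.3756 0.5748] [ -3.3807 -45.0429  21.6573   6.1269  -0.0838  -0.8911]
```

>>> arm_command:
  targets: "0 0 0 0.02 0.4;0 0 0 0.02 0.4;0 0 0 0 0.4"

```text
time: 12.0
position: [0.5904, 0.0321, 0.0969]
orientation: [-3.141, -0.001, -2.14]
wrist_force: [-0.9, 4.5, -0.1]
width: 0.0595
finger_force: 34.9
```

```bash
python3 - <<'E'
from h import *
np.set_printoptions(precision=4,suppress=True)
s=state();print(s["position"],s["orientation"],s["time"],s["wrist_force"],s["ft_torque"],s["joint_torque"])
E
```

```text
[0.5904 0.0321 0.0969] [-3.141  -0.0009 -2.1402] 12.0 [-0.9069  4.4794 -0.1183] [1.734  0.5989 2.8698] [ -5.7978 -45.2691  21.9121   5.3557   0.013   -3.162 ]
```

The torque rose sharply, so the fastener is at its hard stop. I back off to the middle of the clearance and lift out.

>>> arm_command:
  targets: "0 0 0 -0.06 0.4;0 0 0 -0.07 0.4;0 0 0 -0.07 0.4;0 0 0 -0.03 0.4;0 0 0 0 0.4;0 0 -0.005 0 0.4;0 0 -0.01 0 0.4;0 0 -0.02 0 0.4;0 0 -0.03 0 0.4;0 0 -0.03 0 0.4;0 0 -0.03 0 0.4;0 0 -0.02 0 0.4"

```text
time: 13.0
position: [0.5913, 0.0312, 0.2467]
orientation: [-3.136, 0.002, -1.916]
wrist_force: [1.3, -0.0, 1.0]
width: 0.0597
finger_force: 0.0
```

>>> arm_command:
  targets: "0 0.03 -0.01 0 0.4;0 0.035 0 0 0.4;0 0.035 0 0 0.4;0 0.03 0 0 0.4;0 0 0 0 0.4;0 0 0 0 0.4"

```text
time: 13.5
position: [0.4674, 0.0757, 0.2538]
orientation: [-3.139, 0.002, -1.914]
wrist_force: [0.1, -0.4, -0.2]
width: 0.0597
finger_force: 0.0
```

```bash
python3 - <<'E'
from h import *
np.set_printoptions(precision=4,suppress=True)
s=state();print(s["position"],s["orientation"],s["time"],s["wrist_force"])
im,W=look("scene"); cv2.imwrite("pics/f.png",cv2.resize(im[80:320,170:400],None,fx=2.5,fy=2.5))
W0=np.load("scene0.npy")
for u,v in[(349,275),(244,135)]: print(W0[v,u],W[v,u])
E
```

```text
[0.4674 0.0757 0.2538] [-3.139   0.0018 -1.9136] 13.5 [ 0.0813 -0.3882 -0.2446]
[0.6661 0.2277 0.1115] [0.6659 0.2276 0.1111]
[ 0.4892 -0.1385  0.1119] [ 0.487  -0.1403  0.1093]
```

View pics/f.png

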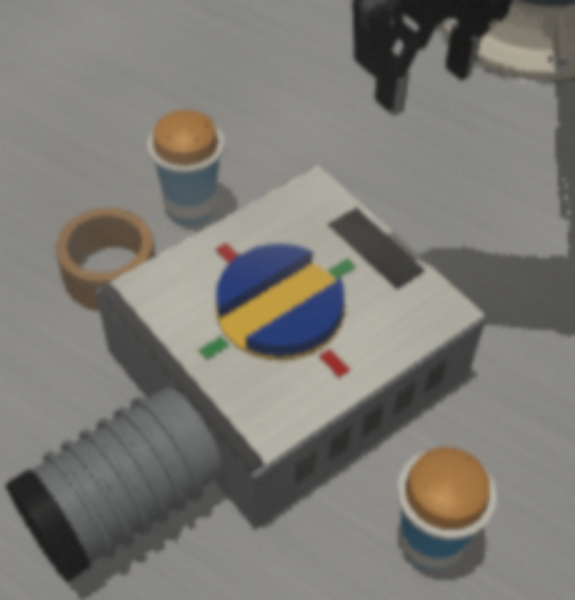

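The final view shows the cover flat and the slot pointing at both green marks, (342,268) and (213,347). The cups and tape are in place.

```bash
python3 -c "
from h import *
print(finish_job())"
```

```text
the job is handed in; nothing more can be done
None
```

The cover is pushed fully shut and its fastener is turned clockwise to the hard stop, with the slot at the green marks; the cups and tape were not touched, and the job was handed in at about 13.6 s.

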